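# Seat a bridge blank level in the drilling fixture

### The job

Take the black ebony bridge blank out of the slotted rack, where it stands on edge, and lay it flat on the bare worktop. Then take it again by its long sides, set it in the drilling fixture between the locating pins and the spring plungers, and press it down with the fingers until it sits fully home and level on both rest pads. Leave the brown blank in the rack and the tin and the sanding block where they are.

Things in the scene. Friction and masses are not known exactly. Their poses are not given: they have to be found in the camera images.
- ebony_center (a point): centre of the black ebony bridge blank, a loose plain bar 30 x 160 x 10 mm along its own x, y, z, about 70 g. At the start it stands on a long edge in the rack (own x vertical, centre 23 mm above the worktop, top edge at 38 mm). Either broad face may end upward, either end may lie left
- rosewood_center (a point): centre of the brown rosewood blank, a loose bar of the same size and stance in the same rack; it stays there
- blank_rack: fixed wooden rack 116 x 120 x 22 mm, origin under its centre, z up. Combs 16 mm thick at y = +52 and -52 mm with 13 mm slots at x = -40, 0, +40 mm, slot floors 8 mm up. The blanks stand along y, one at x = -40 and one at x = +40 (which is which varies). Between the combs (88 mm) their sides are free, but for a strip 20 mm wide, 6 mm high along the y axis
- fixture: fixed drilling fixture, origin under its centre, z up, y along the seated blank. Plywood base 112 x 214 x 12 mm; two aluminium rest pads 28 x 36 mm, tops 16 mm up, at x = 0, y = +55 and -55 mm. Steel pins 10 mm across, top 24 mm up, last 3 mm tapered: locating pins at x = +20, y = +55 and -55; end pins at x = 0, y = +89 and -89 mm (4 mm play at each end)
- fixture_seat (a point): point on the fixture's axis level with the tops of its rest pads (16 mm above the worktop), midway between them; axes as the fixture's. A blank that is home lies with its centre 5 mm above this point, length along y, +x side against the locating pins. The middle 76 mm of the fixture's length is clear down to its base, 4 mm below this point, for fingers beside the blank
- plunger_left (a joint): travel (m) of the spring plunger opposite the left (+y) locating pin; 0 is free, 0.0055 fully pushed back to -x, about 0.0016 with a blank home. Steel nose of 7 mm radius, centre at fixture x = -20.4, y = +55, z = 19.5 mm when free, so it reaches 1.6 mm into the blank's place and meets its lower edge 8 mm above the pads; its block's face is at x = -24, top 30 mm up
- plunger_right (a joint): the same for the right plunger, at fixture y = -55 mm. Each spring pushes with 1.25 N plus 250 N/m. The blank has to be pressed down with about 5 to 15 N in all to push both noses aside; home on the pads, it is then held against the locating pins by them
- tin_center (a point): centre of a loose blue-lidded round tin, 72 mm across and 28 mm high; a bystander
- sanding_center (a point): centre of a loose brown sanding block, 67 x 112 x 30 mm; a bystander

How it is judged:
On the way, in this order (a step that is already met when the one before it is completed fails the run):
1. the ebony blank lies flat on the bare worktop, let go (height (world z) of ebony_center below 0.009 m and angle between the z axis of ebony_center and the z axis of fixture_seat, either way round below 0.1 rad and contact force between the fingers and ebony_blank below 0.1 N), for 0.2 s.
2. the ebony blank is pressed home and level in the fixture with the fingers (z of ebony_center in the frame of fixture_seat below 0.007 m and angle between the z axis of ebony_center and the z axis of fixture_seat, either way round below 0.06 rad and horizontal distance between ebony_center and fixture_seat below 0.008 m and contact force between the fingers and ebony_blank above 1 N), for 0.02 s.
At the end, for the whole second after the job is handed in: Ebony blank at rest in the fixture, down on both pads (1.8 mm), level (0.04 rad), against both locating pins (2 mm, square to 0.04 rad), between the end pins; brown blank within 20 mm of its start in the rack, tin and sanding block within 30 mm of theirs (z of ebony_center in the frame of fixture_seat between 0.003 and 0.0068 m and angle between the z axis of ebony_center and the z axis of fixture_seat, either way round below 0.04 rad and angle between the y axis of ebony_center and the y axis of fixture_seat, either way round below 0.04 rad and x of ebony_center in the frame of fixture_seat between -0.002 and 0.002 m and y of ebony_center in the frame of fixture_seat between -0.0065 and 0.0065 m and distance of rosewood_center from where it was at the start of the episode below 0.02 m and distance of each of tin_center, sanding_center from where it was at the start of the episode below 0.03 m and linear speed of ebony_blank below 0.01 m/s); the robot touches nothing.
It fails at once if the brown blank is knocked or taken out of the rack (distance of rosewood_center from where it was at the start of the episode above 0.03 m).
It fails at once if the tin or the sanding block is pushed away (distance of any of tin_center, sanding_center from where it was at the start of the episode above 0.05 m).
It also fails if it takes over 58 s, if anything falls off the work surface, if the arm or the gripper's body presses on something with over 40 N, if the wrist force passes 120 N, or if a joint passes its speed limit or range.

### The arm

A 6-joint arm with a two-finger parallel gripper is mounted at the origin on a cart in front of the work surface, level with it; the furniture and walls round the work are solid. World frame = base frame: x ahead of the robot, y to its left, z up, the work surface at z = 0. Lengths are in m, angles in rad, forces in N, time in s.
With the tool pointing down it reaches from about 0.25 to 0.8 m from the base axis. Payload 3.9 kg.
Tool frame: the origin (TCP) lies midway between the tips of the shut fingers; the grasp point (between the pads) lies 19 mm behind it (robot.hold_point_z is the distance from the TCP to the grasp point, in m); z points along the fingers, y is the direction in which the jaws open and shut (so a half turn about z gives the same grasp; the last joint's range is limited). The gripper opens to 85 mm and grips with 20 to 120 N. Pads are 22 mm wide; open, the fingers measure 114 mm over their backs; the gripper's body (76 mm by 85 mm) begins 54 mm behind the grasp point. The pads swing forward as they close: fully open they stand 13 mm farther back than shut.
Start: joints at [-1.197, 0.26, -0.138, 1.173, 0, 1.571], TCP at [0.192, -0.489, 0.231] pointing down, gripper open.
Joint ranges: [-2.78, 2.78], [-0.83, 1.72], [-1.28, 1.37], [-1.9, 2.12], [-1.57, 1.48], [-3.14, 3.14]. Speed limits (rad/s): [2.57, 2.57, 3.14, 3.14, 3.14, 3.14].

### API

Orientations are given as a rotation vector (axis times angle).
In Python, from rig import sense, eyes, robot gives the robot as it stands.
- The arm moves only by the tool send_rows, never from a script. Its argument "moves" is one flat list of numbers, 7 for each row, row after row: the finger opening in m, from 0 to 0.0854, then the shift along the tool's x, y, z in m, then the turn, a rotation vector about the tool's x, y, z in degrees. A call has 1 to 8 rows; each row shifts and turns the commanded pose from where the row before left it, along the tool's axes as they then stand; what a row does not reach is not made up. A row lasts 1/8 s, in which the tool goes at most 62.5 mm and 10.7 degrees, less where a joint would pass 70% of its speed; a pose out of reach is approached as far as the arm can. A call is refused whole if a number of a shift passes 0.0625 or a number of a turn 10.7, either way. A call with a gripper value outside its range is refused whole. The fingers move at their own pace and stop on an object; "newtons" is the grip in N (left out, the last holds). Time passes only in rows, so rows that do not move let the fingers close. It gives the time, the measured TCP pose, the force and the opening at its end, in the units of the state.
- sense(): the state, without advancing time (a new reading comes with each control period).
- eyes.capture(name): name is "scene" or "side" or "wrist"; returns a dict with "frame" (480x640x3 uint8, red, green, blue), "mtx" (3x3 intrinsics, pixels), "world_from_camera" (4x4, takes a point from camera to world coordinates). Camera axes: x right, y up, looking along -z (the intrinsics and any distortion apply to the point x, -y, -z); pixel columns grow to the right and rows downward; lengths in m; the calibration is good to about 2 mm. The wrist camera is an equidistant fisheye: a pixel r from the principal point sees the ray r / f radians off the axis. A picture is of the moment at which its call begins. There is no depth.
- robot.finish_job(): hands the job in, once; it reports no verdict.
The state is a dict: "clock": time; "qpos": joint angles; "qd": joint speeds; "effort": joint torques, N m; "ee_pos": TCP position; "ee_rot": TCP orientation; "force": force on the tool from outside, world axes, zero at the start; "moment": the same for the moment, N m; "gripper_width": opening from 0.0 (shut) to 1.0 (fully open).
Only numpy, scipy, OpenCV 4.12 (cv2) and the standard library are available. Lean on these libraries where they do the work, as an engineer would, in place of code of your own. Each camera call takes 0.05 s, during which the arm holds its last target.

## Working session

There is one attempt and no reset: what is moved stays moved. The work goes in short steps, Python scripts to look and compute and a tool call to move; the robot and the scene stay as the last step left them, time stands still between calls to the robot, and variables do not carry over. Pictures are saved under pics/ and viewed, and the job is handed in when it is done.

Besides the shell and the picture viewer there is one more tool, called after ">>>" by a JSON object that holds its "op" and its "data", one argument or row to a line. send_rows: Moves the arm, as the interface text tells. Its arguments: {"type":"object","properties":{"moves":{"type":"array"},"newtons":{"type":"number"}},"required":["moves"]}

```bash
ls; mkdir -p pics
cat > h.py <<'E'
import numpy as np, cv2
from scipy.spatial.transform import Rotation as R
from rig import sense, eyes, robot
def cap(n,f):
    d=eyes.capture(n); cv2.imwrite('pics/'+f+'.png',d['frame'][:,:,::-1]); np.savez('pics/'+f+'.npz',**d); return d
E
python3 - <<'E'
from h import *
s=sense(); print(s)
print([a for a in dir(robot) if a[0]!='_'],robot.hold_point_z)
for n in ['scene','side','wrist']:
    d=cap(n,n+'0'); print(n,d['mtx'].round(1).tolist(),d['world_from_camera'].round(3).tolist(),[k for k in d])
E
```

```text
pics
{'clock': 0.0, 'qpos': array([-1.19697877e+00,  2.60674584e-01, -1.39407867e-01,  1.17269064e+00,
       -3.30750818e-05,  1.57080648e+00]), 'qd': array([ 5.04014510e-04,  1.63258455e-03,  2.65411404e-03,  7.46837637e-05,
       -1.73180176e-03, -6.16455773e-04]), 'effort': array([-1.56298560e-03, -4.05674028e+01,  2.53923923e+01,  1.87259662e-02,
       -7.75056469e-05,  3.87587519e-06]), 'ee_pos': array([ 0.19145088, -0.48809847,  0.23045517]), 'ee_rot': array([-3.08497705e+00, -5.83402887e-01,  6.27674610e-04]), 'force': array([-0.08510384, -0.12637678,  0.14354369]), 'moment': array([-0.04796154, -0.00746364,  0.02545212]), 'gripper_width': 1.0033176599692997}
['MotionError', 'finish_job', 'hold_point_z'] 0.0187
scene [[572.9, 0.0, 318.6], [0.0, 572.9, 247.5], [0.0, 0.0, 1.0]] [[-0.889, 0.253, -0.382, 0.1], [-0.458, -0.493, 0.74, 0.97], [-0.001, 0.832, 0.554, 0.814], [0.0, 0.0, 0.0, 1.0]] ['frame', 'mtx', 'world_from_camera']
side [[471.8, 0.0, 315.0], [0.0, 471.8, 237.2], [0.0, 0.0, 1.0]] [[-0.998, -0.046, 0.034, 0.665], [0.052, -0.482, 0.874, 0.84], [-0.024, 0.875, 0.484, 0.547], [0.0, 0.0, 0.0, 1.0]] ['frame', 'mtx', 'world_from_camera']
wrist [[371.6, 0.0, 324.6], [0.0, 371.6, 239.7], [0.0, 0.0, 1.0]] [[0.365, 0.893, 0.265, 0.258], [-0.931, 0.351, 0.101, -0.463], [-0.003, -0.283, 0.959, 0.373], [0.0, 0.0, 0.0, 1.0]] ['frame', 'mtx', 'world_from_camera']
```

View pics/scene0.png

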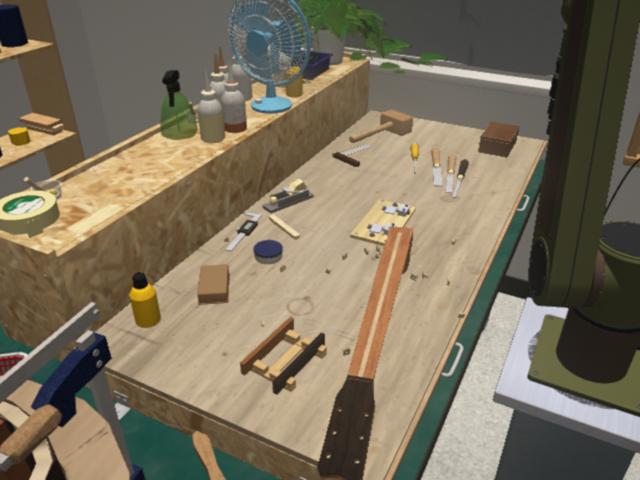

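View pics/side0.png

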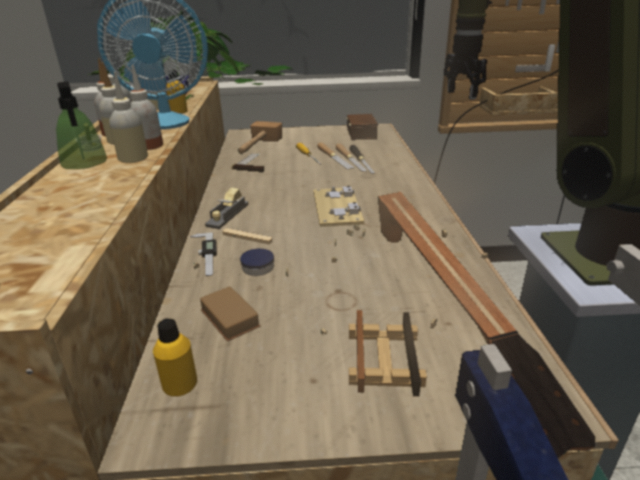

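View pics/wrist0.png

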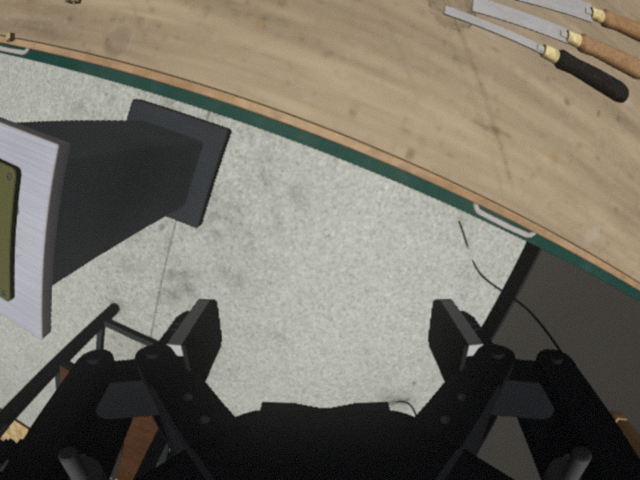

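The rack is at scene pixel ~(285,355), with the black blank on its robot side. The fixture is at ~(385,222), the tin at (268,251) and the sanding block at (213,283). A guitar neck lies between them and the robot. I'll zoom in.

Run:
```python
from h import *
a=cv2.imread('pics/scene0.png'); b=cv2.imread('pics/side0.png')
r=lambda im,x,y,w,h,:cv2.resize(im[y:y+h,x:x+w],(400,300),interpolation=cv2.INTER_CUBIC)
o=np.vstack([np.hstack([r(a,235,310,100,75),r(a,340,190,90,68)]),np.hstack([r(b,325,305,120,90),r(b,300,175,80,60)])])
cv2.imwrite('pics/zoom0.png',o)
```

```text
(no output)
```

View pics/zoom0.png

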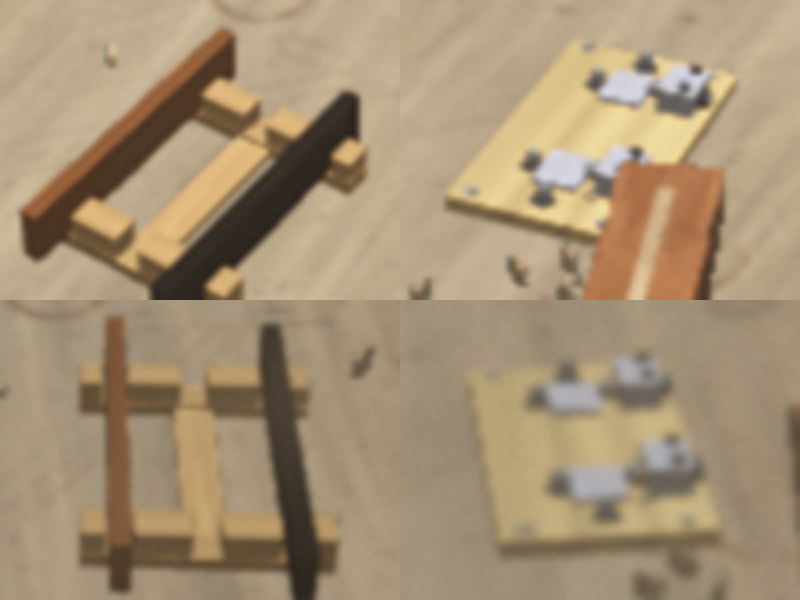

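```bash
cat >> h.py <<'E'
def ray(d,u,v):
    K=d['mtx'];T=d['world_from_camera']
    x=(u-K[0,2])/K[0,0];y=(v-K[1,2])/K[1,1]
    return T[:3,3],T[:3,:3]@np.array([x,-y,-1.])
def onz(d,u,v,z):
    o,r=ray(d,u,v); return o+r*(z-o[2])/r[2]
def proj(d,p):
    T=d['world_from_camera'];c=T[:3,:3].T@(np.asarray(p)-T[:3,3]);K=d['mtx']
    return np.array([K[0,2]+K[0,0]*c[0]/-c[2],K[1,2]-K[1,1]*c[1]/-c[2]])
E
python3 - <<'E'
from h import *
S=np.load('pics/scene0.npz');B=np.load('pics/side0.npz')
# zoom -> px
f=lambda zx,zy,x,y,w,h:(x+zx*w/400,y+zy*h/300)
sr=lambda a,b:f(a,b,235,310,100,75); sf=lambda a,b:f(a,b,340,190,90,68)
br=lambda a,b:f(a,b,325,305,120,90); bf=lambda a,b:f(a,b,300,175,80,60)
print('side black top far/near L,R',[onz(B,*br(*p),.038).round(4) for p in [(262,25),(278,25),(290,260),(318,255)]])
print('side red top',[onz(B,*br(*p),.038).round(4) for p in [(107,18),(122,18),(109,245),(131,245)]])
print('scene red top',[onz(S,*sr(*p),.038).round(4) for p in [(222,30),(235,40),(22,208),(37,217)]])
print('scene black far top',[onz(S,*sr(*p),.038).round(4) for p in [(345,92),(359,98)]])
print('fixture base corners side z12',[onz(B,*bf(x,y-300),.012).round(4) for x,y in [(468,372),(495,545),(720,533)] ] if 0 else [onz(B,*bf(x-400,y-300),.012).round(4) for x,y in [(468,372),(497,543),(718,530)]])
print('fixture base scene z12',[onz(S,*sf(x-400,y),.012).round(4) for x,y in [(575,40),(737,75),(446,197)]])
for n,u,v,z in [('tin',268,246,.028),('sandTL',201,265,.03)]: print(n,onz(S,u,v,z).round(3))
print('neck',[onz(S,u,v,.05).round(3) for u,v in [(389,228),(412,230),(350,375),(375,380)]],[onz(B,u,v,.05).round(3) for u,v in [(379,197),(402,193),(490,335),(515,330)]])
E
```

```text
side black top far/near L,R [array([0.4919, 0.2011, 0.038 ]), array([0.4838, 0.2017, 0.038 ]), array([0.5146, 0.3603, 0.038 ]), array([0.5021, 0.3584, 0.038 ])]
side red top [array([0.5706, 0.1887, 0.038 ]), array([0.5628, 0.1893, 0.038 ]), array([0.5902, 0.346 , 0.038 ]), array([0.5808, 0.3467, 0.038 ])]
scene red top [array([0.5666, 0.1926, 0.038 ]), array([0.5568, 0.1964, 0.038 ]), array([0.5872, 0.3466, 0.038 ]), array([0.5777, 0.3483, 0.038 ])]
scene black far top [array([0.4887, 0.2057, 0.038 ]), array([0.4805, 0.2064, 0.038 ])]
fixture base corners side z12 [array([ 0.6173, -0.4109,  0.012 ]), array([ 0.6136, -0.1958,  0.012 ]), array([ 0.5033, -0.199 ,  0.012 ])]
fixture base scene z12 [array([ 0.6118, -0.4055,  0.012 ]), array([ 0.5026, -0.4094,  0.012 ]), array([ 0.6063, -0.1922,  0.012 ])]
tin [ 0.756 -0.028  0.028]
sandTL [0.853 0.117 0.03 ]
neck [array([ 0.508, -0.21 ,  0.05 ]), array([ 0.453, -0.228,  0.05 ]), array([0.386, 0.293, 0.05 ]), array([0.341, 0.284, 0.05 ])] [array([ 0.457, -0.255,  0.05 ]), array([ 0.394, -0.274,  0.05 ]), array([0.374, 0.283, 0.05 ]), array([0.331, 0.274, 0.05 ])]
```

```bash
cat >> h.py <<'E'
def tri(d1,p1,d2,p2):
    o1,r1=ray(d1,*p1);o2,r2=ray(d2,*p2)
    t=np.linalg.lstsq(np.stack([r1,-r2],1),o2-o1,rcond=None)[0]
    a=o1+t[0]*r1;b=o2+t[1]*r2; return (a+b)/2,np.linalg.norm(a-b)
E
python3 - <<'E'
from h import *
S=np.load('pics/scene0.npz');B=np.load('pics/side0.npz')
a=cv2.imread('pics/scene0.png'); b=cv2.imread('pics/side0.png')
r=lambda im,x,y,w,h,:cv2.resize(im[y:y+h,x:x+w],(400,480),interpolation=cv2.INTER_CUBIC)
cv2.imwrite('pics/zoom1.png',np.hstack([r(a,310,215,180,216),r(b,360,180,180,216)]))
for p,q in [((389,228),(379,197)),((412,230),(402,193))]: print(tri(S,p,B,q))
E
```

```text
(array([ 0.48012941, -0.12821724,  0.10547212]), np.float64(0.004003842836780664))
(array([ 0.42646015, -0.13652526,  0.10981999]), np.float64(0.002733335381619117))
```

View pics/zoom1.png

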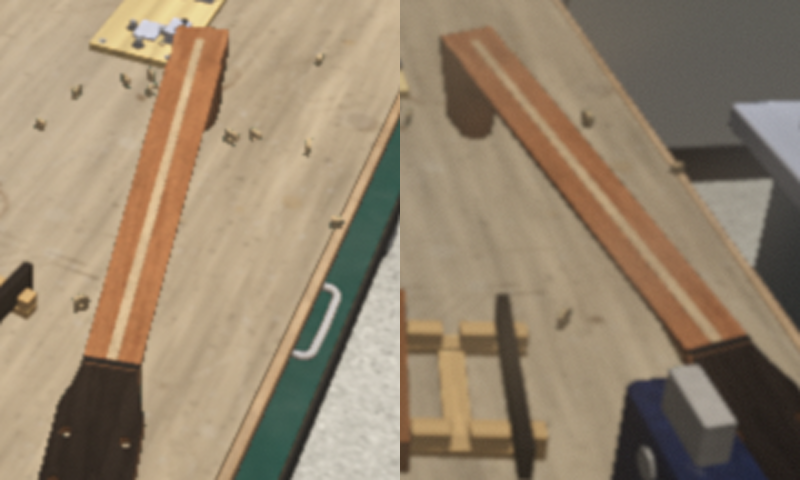

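```bash
cat >> h.py <<'E'
def Rd(yawdeg):  # tool z down, tool y along (cos,sin) yaw
    a=np.radians(yawdeg); y=np.array([np.cos(a),np.sin(a),0]); z=np.array([0,0,-1.]); return np.stack([np.cross(y,z),y,z],1)
def go(p=None,yaw=None,cur=None):
    s=sense(); Rc=R.from_rotvec(s['ee_rot']).as_matrix(); 
    print('t',round(s['clock'],2),'tcp',s['ee_pos'].round(4),'F',s['force'].round(2),'w',round(s['gripper_width'],3))
    yv=np.degrees(np.arctan2(Rc[1,1],Rc[0,1])); print('yaw',yv.round(2),'tilt z',Rc[:,2].round(4))
    if p is not None: print('shift now',(Rc.T@(np.array(p)-s['ee_pos'])).round(4))
    if yaw is not None:
        T=Rd(yaw); print('turn',np.degrees(R.from_matrix(Rc.T@T).as_rotvec()).round(2),'shift after turn',(T.T@(np.array(p)-s['ee_pos'])).round(4) if p is not None else '')
def fish(d,u,v):
    K=d['mtx'];T=d['world_from_camera']; x=(u-K[0,2])/K[0,0];y=(v-K[1,2])/K[1,1]; r=np.hypot(x,y)+1e-12
    c=np.array([np.sin(r)*x/r,-np.sin(r)*y/r,-np.cos(r)]); return T[:3,3],T[:3,:3]@c
def fz(d,u,v,z):
    o,r=fish(d,u,v); return o+r*(z-o[2])/r[2]
def fproj(d,p):
    T=d['world_from_camera'];c=T[:3,:3].T@(np.asarray(p)-T[:3,3]);K=d['mtx'];x,y=c[0],-c[1];h=np.hypot(x,y);t=np.arctan2(h,-c[2])
    return np.array([K[0,2]+K[0,0]*t*x/h,K[1,2]+K[1,1]*t*y/h])
E
python3 - <<'E'
from h import *
go([.55,-.36,.25],0)
E
```

```text
t 0.15 tcp [ 0.1915 -0.4883  0.2307] F [ 0.13  0.28 -0.38] w 0.998
yaw -68.58 tilt z [-6.0e-04  1.4e-03 -1.0e+00]
shift now [ 0.3806  0.0115 -0.0194]
turn [-8.000e-02 -5.000e-02 -6.858e+01] shift after turn [ 0.1283  0.3585 -0.0193]
```

>>> {"op": "send_rows", "data": {
  "moves": [0.0854, 0.04, 0, -0.02, 0, 0, -9.8, 0.0854, 0.04, 0, 0, 0, 0, -9.8, 0.0854, 0, 0, 0, 0, 0, -9.8, 0.0854, 0, 0, 0, 0, 0, -9.8, 0.0854, 0, 0, 0, 0, 0, -9.8, 0.0854, 0, 0, 0, 0, 0, -9.8, 0.0854, 0, 0, 0, 0, 0, -9.8, 0.0854, 0, 0, 0, 0, 0, 0]
}}

```text
clock: 1.15
ee_pos: [0.263, -0.4532, 0.251]
ee_rot: [-2.223, -2.219, -0.0]
force: [-1.0, -0.2, 0.7]
gripper_width: 1.003
```

Run:
```python
from h import *
go([.55,-.36,.25],0)
```

```text
t 1.15 tcp [ 0.263  -0.4532  0.251 ] F [-1.03 -0.22  0.67] w 1.003
yaw -0.1 tilt z [-4.e-04  7.e-04 -1.e+00]
shift now [0.0937 0.2868 0.0009]
turn [-0.02 -0.04 -0.1 ] shift after turn [0.0932 0.287  0.001 ]
```

>>> {"op": "send_rows", "data": {
  "moves": [0.0854, 0.018, 0.057, 0, 0, 0, 0, 0.0854, 0.018, 0.057, 0, 0, 0, 0, 0.0854, 0.018, 0.057, 0, 0, 0, 0, 0.0854, 0.018, 0.057, 0, 0, 0, 0, 0.0854, 0.018, 0.057, 0, 0, 0, 0, 0.0854, 0, 0, 0, 0, 0, 0]
}}

```text
clock: 1.9
ee_pos: [0.5519, -0.3613, 0.2496]
ee_rot: [-2.218, -2.224, -0.001]
force: [-0.1, -1.4, -0.8]
gripper_width: 1.0
```

Run:
```python
from h import *
go(); cap('wrist','w1')
```

```text
t 1.9 tcp [ 0.5519 -0.3613  0.2496] F [-0.15 -1.45 -0.82] w 1.0
yaw 0.14 tilt z [ 0.     0.001 -1.   ]
```

View pics/w1.png

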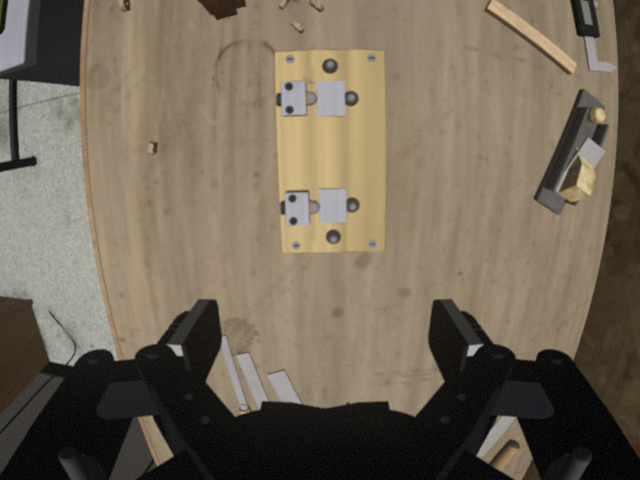

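The fixture is clear: pads at (331,98) and (333,205), locating pins at (352,99) and (352,205), end pins at (330,66) and (333,237). The plungers are on the robot side.

```bash
cat > fix.py <<'E'
from h import *
def fixture(f):
    d=np.load(f'pics/{f}.npz'); im=d['frame']; hsv=cv2.cvtColor(im,cv2.COLOR_RGB2HSV)
    m=((hsv[...,1]<60)&(hsv[...,2]>120)).astype(np.uint8)
    dk=(hsv[...,2]<85).astype(np.uint8)
    # base yellow
    yb=((hsv[...,0]>15)&(hsv[...,0]<32)&(hsv[...,1]>70)&(hsv[...,2]>140)).astype(np.uint8)
    return d,im,m,dk,yb
E
python3 - <<'E'
from fix import *
d,im,m,dk,yb=fixture('w1')
for nm,k in [('m',m),('dk',dk),('yb',yb)]:
    n,l,st,c=cv2.connectedComponentsWithStats(k)
    for i in range(1,n):
        if st[i,4]>60 and 265<c[i][0]<395 and 40<c[i][1]<260: print(nm,c[i].round(1),st[i])
a=cv2.resize(im[45:260,265:395],None,fx=2.7,fy=2.7,interpolation=cv2.INTER_CUBIC)[:,:,::-1]; cv2.imwrite('pics/w1z.png',a); print(a.shape)
E
```

```text
m [293.7  98.2] [281  81  26  35 775]
m [329.1  98.1] [ 308   80   38   37 1093]
m [331.3 205.3] [ 311  188   36   36 1043]
m [297.3 208.6] [284 192  26  34 724]
dk [329.6  66.7] [323  60  14  13  95]
dk [350.7  98.6] [346  92  12  13  74]
dk [352.  202.2] [347 198  12  13  65]
dk [332.8 234.6] [327 231  13  10  73]
yb [334.6 149.5] [  262    48   127   223 17466]
(580, 351, 3)
```

View pics/w1z.png

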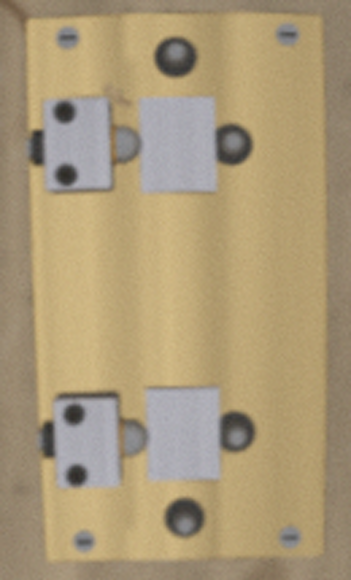

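Run:
```python
from fix import *
d=np.load('pics/w1.npz')
z=lambda x,y:(265+(x+.5)/2.7-.5,45+(y+.5)/2.7-.5)
P=[[ (139,97),(215,97),(217,191),(141,192)],[(147,388),(219,387),(220,480),(148,481)]]
c=[]
for q in P:
    w=np.array([fz(d,*z(*p),.016)[:2] for p in q]); c.append(w.mean(0)); print(w.round(4).tolist(),'sizes',np.linalg.norm(w[0]-w[1]).round(4),np.linalg.norm(w[1]-w[2]).round(4))
c=np.array(c); print('pads',c.round(4),'dist',np.linalg.norm(c[0]-c[1]),'centre',c.mean(0),'ang',np.degrees(np.arctan2(-(c[0]-c[1])[0],(c[0]-c[1])[1])))
for n,p in [('end+',(175,55)),('loc+',(234,144)),('loc-',(236,432)),('end-',(184.5,514))]: print(n,fz(d,*z(*p),.022)[:2].round(4))
for n,p in [('s',(67,38)),('s',(287,35)),('s',(83,541)),('s',(289,537))]: print(n,fz(d,*z(*p),.012)[:2].round(4))
for n,p in [('c',(25,18)),('c',(321,14)),('c',(47,560)),('c',(322,555))]: print(n,fz(d,*z(*p),.012)[:2].round(4))
```

```text
[[0.5426, -0.2364], [0.5705, -0.2362], [0.5714, -0.2718], [0.5434, -0.2723]] sizes 0.0279 0.0356
[[0.5456, -0.3461], [0.5728, -0.3456], [0.5737, -0.3818], [0.546, -0.3823]] sizes 0.0272 0.0362
pads [[ 0.5569 -0.2542]
 [ 0.5595 -0.364 ]] dist 0.10981455918581993 centre [ 0.55823684 -0.30906546] ang 1.3448354170816552
end+ [ 0.5557 -0.2213]
loc+ [ 0.5771 -0.2545]
loc- [ 0.5791 -0.3618]
end- [ 0.56   -0.3938]
s [ 0.5156 -0.2123]
s [ 0.5976 -0.2106]
s [ 0.5201 -0.4078]
s [ 0.6019 -0.4059]
c [ 0.4997 -0.2038]
c [ 0.6105 -0.2015]
c [ 0.5054 -0.4158]
c [ 0.6156 -0.4135]
```

Run:
```python
from h import *
go([.5,.22,.25],-7.3)
```

```text
t 1.95 tcp [ 0.5496 -0.3622  0.25  ] F [-0.06  0.16 -0.22] w 1.0
yaw 0.06 tilt z [-1.5e-03  7.0e-04 -1.0e+00]
shift now [ 5.822e-01 -4.900e-02  4.000e-04]
turn [-0.09 -0.04  7.36] shift after turn [ 0.5711 -0.1232 -0.    ]
```

>>> {"op": "send_rows", "data": {
  "moves": [0.0854, 0.0575, -0.005, 0, 0, 0, 0, 0.0854, 0.0575, -0.005, 0, 0, 0, 0, 0.0854, 0.0575, -0.005, 0, 0, 0, 0, 0.0854, 0.0575, -0.005, 0, 0, 0, 0, 0.0854, 0.0575, -0.005, 0, 0, 0, 0, 0.0854, 0.0575, -0.005, 0, 0, 0, 0, 0.0854, 0.0575, -0.005, 0, 0, 0, 0, 0.0854, 0.0575, -0.005, 0, 0, 0, 0]
}}

```text
clock: 2.95
ee_pos: [0.5068, 0.0969, 0.2517]
ee_rot: [2.225, 2.217, -0.0]
force: [1.5, -0.3, -0.1]
gripper_width: 1.0
```

>>> {"op": "send_rows", "data": {
  "moves": [0.0854, 0.06, -0.005, 0, 0, 0, 0, 0.0854, 0.06, -0.005, 0, 0, 0, 0, 0.0854, 0, 0, 0, 0, 0, 7.4, 0.0854, 0, 0, 0, 0, 0, 0]
}}

```text
clock: 3.45
ee_pos: [0.4972, 0.216, 0.2514]
ee_rot: [2.36, 2.074, -0.001]
force: [-0.4, -0.2, -0.1]
gripper_width: 1.002
```

Run:
```python
from h import *
go(); cap('wrist','w2')
```

```text
t 3.45 tcp [0.4972 0.216  0.2514] F [-0.43 -0.2  -0.1 ] w 1.002
yaw -7.38 tilt z [-4.e-04 -7.e-04 -1.e+00]
```

View pics/w2.png

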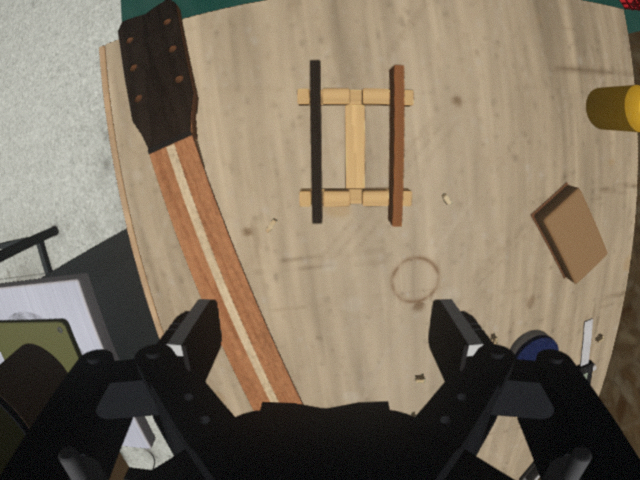

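Black blank: a near-vertical strip at col ~316, rows 61–222. Brown blank: col ~398. The bench at cols 240–500, rows 230–300 is bare.

Run:
```python
from h import *
d=np.load('pics/w2.npz'); im=d['frame']; hsv=cv2.cvtColor(im,cv2.COLOR_RGB2HSV)
m=(hsv[...,2]<80).astype(np.uint8); n,l,st,c=cv2.connectedComponentsWithStats(m)
i=l[140,316]; print(st[i],c[i])
ys,xs=np.nonzero(l==i)
for r in (65,90,120,150,180,205,218):
    x=xs[ys==r]; print(r,x.min(),x.max(),fz(d,x.min()-.5,r,.038)[:2].round(4),fz(d,x.max()+.5,r,.038)[:2].round(4))
for u,v in ((316,60.5),(317,222.5)): print('end',fz(d,u,v,.038)[:2].round(4))
for u,v in ((398,65.5),(396.5,225)): print('red end',fz(d,u,v,.038)[:2].round(4))
cv2.imwrite('pics/w2z.png',cv2.resize(im[45:235,285:425],None,fx=3,fy=3,interpolation=cv2.INTER_CUBIC)[:,:,::-1])
```

```text
[ 310   60   12  163 1527] [315.62802881 140.56385069]
65 310 319 [0.5002 0.3537] [0.5095 0.3524]
90 311 319 [0.498  0.3293] [0.5064 0.3282]
120 311 320 [0.4943 0.3007] [0.5036 0.2994]
150 311 320 [0.4905 0.2722] [0.4999 0.271 ]
180 312 320 [0.4875 0.2435] [0.4961 0.2423]
205 312 321 [0.4842 0.2191] [0.4938 0.2179]
218 313 321 [0.4834 0.2061] [0.4922 0.205 ]
end [0.5068 0.3573]
end [0.4872 0.2011]
red end [0.5835 0.3445]
red end [0.5654 0.1885]
```

View pics/w2z.png

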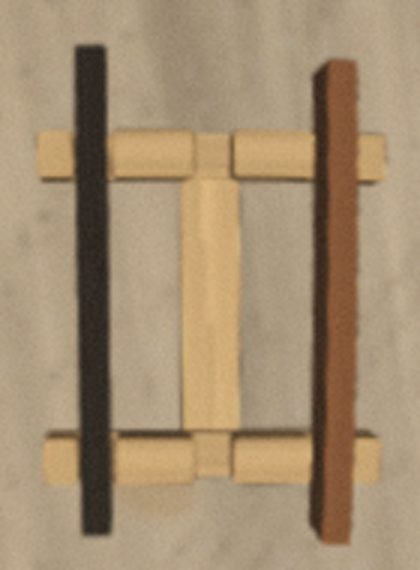

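Run:
```python
from h import *
go([.4968,.2795,.06],-7)
```

```text
t 3.5 tcp [0.4975 0.2155 0.2514] F [ 0.33  0.22 -0.4 ] w 1.0
yaw -7.39 tilt z [-3.e-04 -6.e-04 -1.e+00]
shift now [ 0.0635 -0.0089  0.1914]
turn [-0.01  0.03 -0.39] shift after turn [ 0.0634 -0.0085  0.1914]
```

>>> {"op": "send_rows", "data": {
  "moves": [0.045, 0.032, -0.0045, 0.02, 0, 0, -0.4, 0.045, 0.0315, -0.004, 0.05, 0, 0, 0, 0.045, 0, 0, 0.06, 0, 0, 0, 0.045, 0, 0, 0.0614, 0, 0, 0, 0.045, 0, 0, 0, 0, 0, 0]
}}

```text
clock: 4.12
ee_pos: [0.4931, 0.2767, 0.0557]
ee_rot: [-2.352, -2.079, 0.018]
force: [0.3, -0.3, 0.4]
gripper_width: 0.526
```

Run:
```python
from h import *
go([.4968,.2795,.009],-7);cap('wrist','w3')
```

```text
t 4.12 tcp [0.4931 0.2767 0.0557] F [ 0.34 -0.26  0.36] w 0.526
yaw -7.07 tilt z [-0.0102 -0.0059 -0.9999]
shift now [0.0036 0.0037 0.0467]
turn [-0.54  0.4  -0.07] shift after turn [0.0032 0.0033 0.0467]
```

View pics/w3.png

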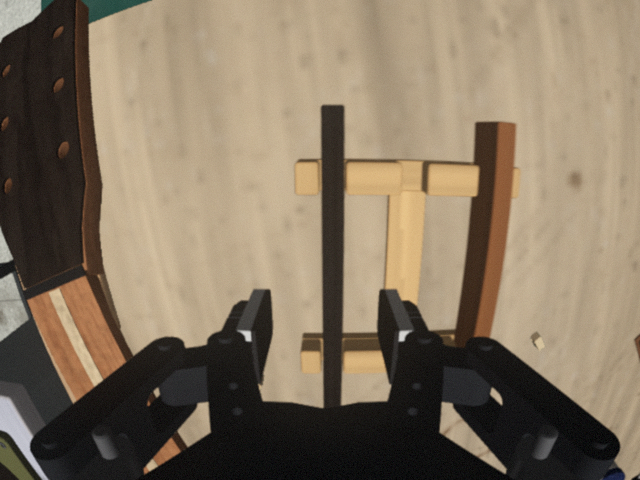

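The fingers straddle the black blank (fingers' inner faces at cols 272/380, blank at 321–344).

>>> {"op": "send_rows", "data": {
  "moves": [0.045, 0, 0, 0, 0, 0, 0]
}}

```text
clock: 4.3
ee_pos: [0.4999, 0.2812, 0.0629]
ee_rot: [2.353, 2.08, 0.008]
force: [0.1, -1.0, 0.7]
gripper_width: 0.526
```

Run:
```python
from h import *
go([.4968,.2795,.009],-7)
```

```text
t 4.3 tcp [0.4999 0.2812 0.0629] F [ 0.15 -1.    0.7 ] w 0.526
yaw -7.04 tilt z [ 0.0043  0.0024 -1.    ]
shift now [-0.0022 -0.0031  0.0538]
turn [ 0.23 -0.17 -0.04] shift after turn [-0.002  -0.0028  0.0539]
```

>>> {"op": "send_rows", "data": {
  "moves": [0.045, 0, 0, 0.02, 0, 0, 0, 0.045, 0, 0, 0.02, 0, 0, 0, 0.045, 0, 0, 0.011, 0, 0, 0, 0.045, 0, 0, 0, 0, 0, 0, 0.045, 0, 0, 0, 0, 0, 0]
}}

```text
clock: 4.92
ee_pos: [0.4985, 0.2813, 0.0102]
ee_rot: [2.352, 2.082, 0.003]
force: [-0.6, 0.2, 0.0]
gripper_width: 0.53
```

Run:
```python
from h import *
go([.4968,.2795,.009],-7); cap('side','s1'); cap('wrist','w4')
im=np.hstack([cv2.resize(cv2.imread('pics/s1.png')[240:420,300:540],(400,300)),cv2.resize(cv2.imread('pics/w4.png'),(400,300))]);cv2.imwrite('pics/v1.png',im)
```

```text
t 4.92 tcp [0.4985 0.2813 0.0102] F [-0.59  0.23  0.05] w 0.53
yaw -6.98 tilt z [ 0.002   0.0011 -1.    ]
shift now [-0.0019 -0.0015  0.0012]
turn [ 0.1  -0.08  0.02] shift after turn [-0.0019 -0.0015  0.0012]
```

View pics/v1.png

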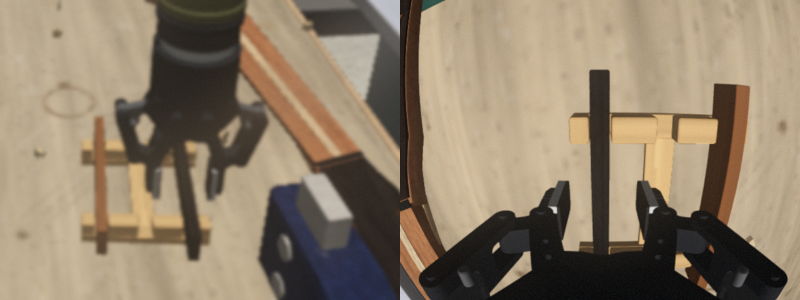

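Fingers are astride the blank, clear of the brown one. Closing.

>>> {"op": "send_rows", "data": {
  "moves": [0.004, 0, 0, 0, 0, 0, 0, 0.004, 0, 0, 0, 0, 0, 0, 0.004, 0, 0, 0, 0, 0, 0, 0.004, 0, 0, 0, 0, 0, 0, 0.004, 0, 0, 0, 0, 0, 0],
  "newtons": 40
}}

```text
clock: 5.65
ee_pos: [0.4977, 0.2809, 0.0092]
ee_rot: [2.353, 2.082, 0.001]
force: [-0.0, -0.6, 4.4]
gripper_width: 0.112
```

Run:
```python
from h import *
go([.4968,.2795,.009],-7)
```

```text
t 5.65 tcp [0.4977 0.2809 0.0092] F [-0.05 -0.62  4.4 ] w 0.112
yaw -6.98 tilt z [ 4.e-04  3.e-04 -1.e+00]
shift now [-0.0015 -0.0007  0.0002]
turn [ 0.02 -0.02  0.02] shift after turn [-0.0015 -0.0007  0.0002]
```

>>> {"op": "send_rows", "data": {
  "moves": [0.004, 0, 0, -0.015, 0, 0, 0, 0.004, 0, 0, -0.025, 0, 0, 0, 0.004, 0, 0, -0.04, 0, 0, 0, 0.004, 0, 0, -0.03, 0, 0, 0, 0.004, 0, 0, 0, 0, 0, 0]
}}

```text
clock: 6.28
ee_pos: [0.4994, 0.2818, 0.122]
ee_rot: [2.352, 2.081, 0.009]
force: [0.4, 0.3, -0.4]
gripper_width: 0.11
```

Run:
```python
from h import *
d=np.load('pics/w2.npz')
for p in [(420,377),(490,335),(447,199),(415,280),(413,414)]: print(p,fz(d,*p,0)[:2].round(3))
go([.6,.06,.12],0); cap('wrist','w5'); cap('side','s2')
im=np.hstack([cv2.resize(cv2.imread('pics/s2.png')[160:400,220:540],(400,300)),cv2.resize(cv2.imread('pics/w5.png'),(400,300))]);cv2.imwrite('pics/v2.png',im)
```

```text
(420, 377) [ 0.593 -0.035]
(490, 335) [0.691 0.013]
(447, 199) [0.632 0.201]
(415, 280) [0.589 0.109]
(413, 414) [ 0.583 -0.104]
t 6.28 tcp [0.4994 0.2818 0.122 ] F [ 0.41  0.34 -0.38] w 0.11
yaw -6.98 tilt z [ 0.0052  0.0029 -1.    ]
shift now [-0.2079  0.1268  0.0019]
turn [ 0.29 -0.19 -6.98] shift after turn [-0.2218  0.1006  0.002 ]
```

View pics/v2.png

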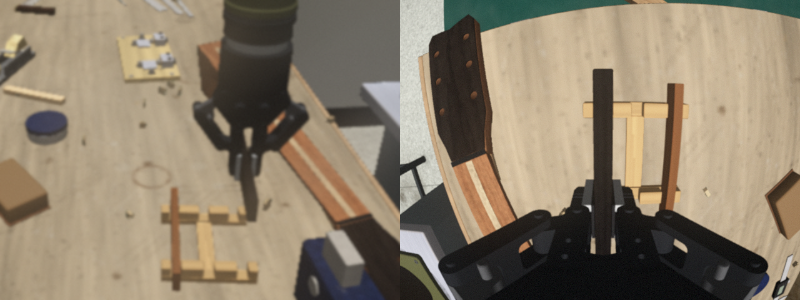

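>>> {"op": "send_rows", "data": {
  "moves": [0.004, -0.04, 0.026, -0.01, 0, 0, -3.5, 0.004, -0.042, 0.022, 0, 0, 0, -3.5, 0.004, -0.042, 0.02, 0, 0, 0, 0, 0.004, -0.042, 0.02, 0, 0, 0, 0, 0.004, -0.044, 0.014, 0, 0, 0, 0, 0.004, 0, 0, 0, 0, 0, 0, 0.004, 0, 0, 0, 0, 0, 0]
}}

```text
clock: 7.25
ee_pos: [0.5906, 0.0666, 0.1275]
ee_rot: [-2.22, -2.219, 0.003]
force: [0.7, -0.1, -0.8]
gripper_width: 0.108
```

Run:
```python
from h import *
go([.6,.07,.03],0); cap('wrist','w6');
```

```text
t 7.25 tcp [0.5906 0.0666 0.1275] F [ 0.7  -0.09 -0.82] w 0.108
yaw -0.02 tilt z [-3.1e-03  2.0e-04 -1.0e+00]
shift now [0.0034 0.0097 0.0974]
turn [-0.18 -0.01 -0.02] shift after turn [0.0034 0.0094 0.0975]
```

View pics/w6.png

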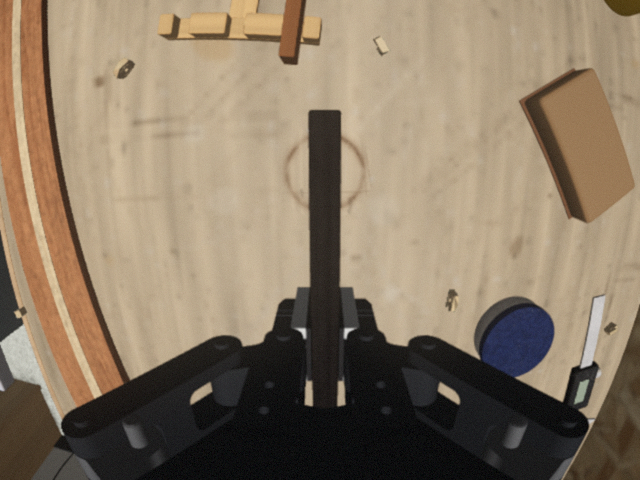

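>>> {"op": "send_rows", "data": {
  "moves": [0.004, -0.005, 0.008, 0.03, 0, 0, 0, 0.004, 0, 0, 0.035, 0, 0, 0, 0.004, 0, 0, 0.035, 0, 0, 0, 0.004, 0, 0, 0.018, 0, 0, 0, 0.004, 0, 0, 0, 0, 0, 0, 0.004, 0, 0, 0, 0, 0, 0]
}}

```text
clock: 8.05
ee_pos: [0.6002, 0.0625, 0.0116]
ee_rot: [2.219, 2.223, 0.001]
force: [0.1, 0.5, -0.3]
gripper_width: 0.111
```

Run:
```python
from h import *
go([.6,.06,.003],0)
```

```text
t 8.05 tcp [0.6002 0.0625 0.0116] F [ 0.06  0.54 -0.28] w 0.111
yaw 0.09 tilt z [ 9.e-04  1.e-04 -1.e+00]
shift now [-0.0025 -0.0002  0.0086]
turn [ 0.05 -0.01  0.09] shift after turn [-0.0025 -0.0002  0.0086]
```

>>> {"op": "send_rows", "data": {
  "moves": [0.004, 0, 0, 0.006, 0, 0, 0, 0.004, 0, 0, 0.002, 0, 0, 0, 0.004, 0, 0, 0, 0, 0, 0]
}}

```text
clock: 8.43
ee_pos: [0.5998, 0.0616, 0.003]
ee_rot: [-2.221, -2.222, -0.0]
force: [0.5, 1.1, -0.7]
gripper_width: 0.113
```

Run:
```python
from h import *
go([.6,.06,.003],0); cap('side','s3')
cv2.imwrite('pics/v3.png',cv2.resize(cv2.imread('pics/s3.png')[160:340,240:440],(667,600)))
```

```text
t 8.43 tcp [0.5998 0.0616 0.003 ] F [ 0.49  1.11 -0.65] w 0.113
yaw 0.01 tilt z [ 0.  0. -1.]
shift now [-0.0016  0.0002 -0.    ]
turn [ 0.   -0.    0.01] shift after turn [-0.0016  0.0002 -0.    ]
```

View pics/v3.png

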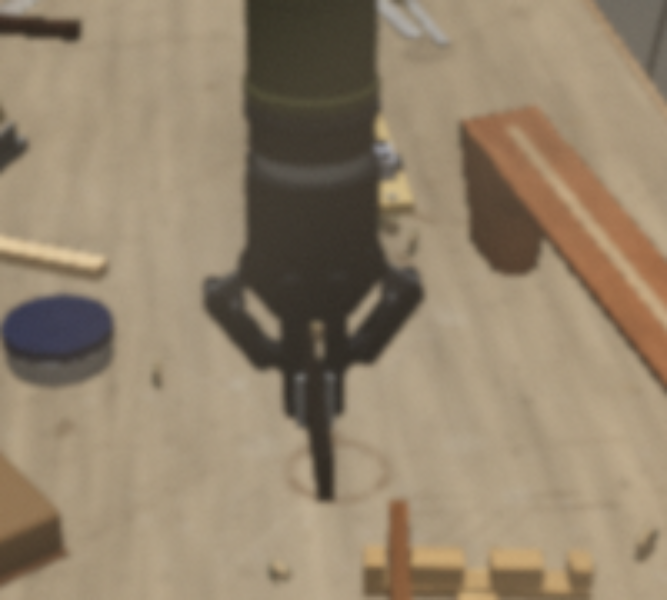

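>>> {"op": "send_rows", "data": {
  "moves": [0.03, 0, 0, 0, 0, 0, 0, 0.03, 0, 0, 0, 0, 0, 0, 0.0854, 0, 0, 0, 0, 0, 0, 0.0854, 0, 0, 0, 0, 0, 0, 0.0854, 0, 0, -0.01, 0, 0, 0]
}}

```text
clock: 9.1
ee_pos: [0.599, 0.0616, 0.0125]
ee_rot: [-2.22, -2.221, 0.002]
force: [-0.1, -0.7, -0.2]
gripper_width: 0.963
```

Run:
```python
from h import *
go([.6,.06,.013],0); cap('wrist','w7')
```

```text
t 9.1 tcp [0.599  0.0616 0.0125] F [-0.06 -0.72 -0.24] w 0.963
yaw 0.02 tilt z [-2.e-03 -2.e-04 -1.e+00]
shift now [-0.0016  0.001  -0.0005]
turn [-0.11  0.01  0.02] shift after turn [-0.0016  0.001  -0.0005]
```

View pics/w7.png

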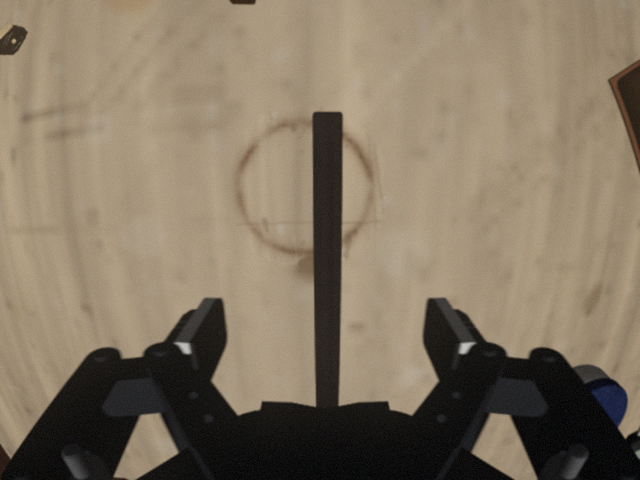

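The blank stands upright on its long edge (cols 314–342), free of the fingers. I'll tip it toward +x by pushing near its top with the left finger.

>>> {"op": "send_rows", "data": {
  "moves": [0.0854, 0, 0.01, 0.003, 0, 0, 0, 0.0854, 0, 0.015, 0, 0, 0, 0, 0.0854, 0, 0.006, 0, 0, 0, 0, 0.0854, 0, 0.005, 0, 0, 0, 0, 0.0854, 0, 0.005, 0, 0, 0, 0, 0.0854, 0, 0.005, 0, 0, 0, 0, 0.0854, 0, 0.004, 0, 0, 0, 0, 0.0854, 0, 0.003, 0, 0, 0, 0]
}}

```text
clock: 10.15
ee_pos: [0.6531, 0.0616, 0.0099]
ee_rot: [2.221, 2.222, 0.0]
force: [0.2, -0.0, 0.4]
gripper_width: 0.998
```

Run:
```python
from h import *
go(); cap('wrist','w8')
```

```text
t 10.15 tcp [0.6531 0.0616 0.0099] F [ 0.16 -0.05  0.37] w 0.998
yaw 0.02 tilt z [ 1.e-04  0.e+00 -1.e+00]
```

View pics/w8.png

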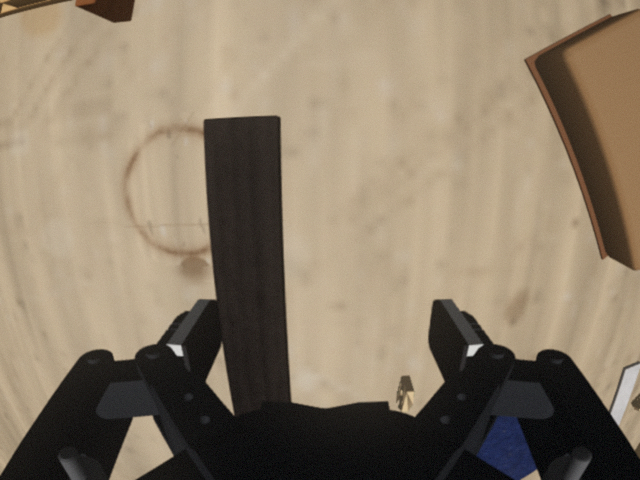

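The blank is flat (cols 205–290). I'll back off and raise to measure it.

>>> {"op": "send_rows", "data": {
  "moves": [0.0854, 0, -0.005, -0.01, 0, 0, 0, 0.0854, -0.02, -0.005, -0.04, 0, 0, 0, 0.0854, -0.025, -0.01, -0.05, 0, 0, 0, 0.0854, -0.02, 0, -0.05, 0, 0, 0, 0.0854, 0, 0, 0, 0, 0, 0, 0.0854, 0, 0, 0, 0, 0, 0, 0.0854, 0, 0, 0, 0, 0, 0]
}}

```text
clock: 11.08
ee_pos: [0.6315, -0.0029, 0.1584]
ee_rot: [-2.219, -2.221, 0.003]
force: [-0.2, -0.9, -0.9]
gripper_width: 1.001
```

```bash
cat > blk.py <<'E'
from h import *
def blank(f,z,seed=None):
    d=np.load(f'pics/{f}.npz'); im=d['frame']; hsv=cv2.cvtColor(im,cv2.COLOR_RGB2HSV)
    m=(hsv[...,2]<85).astype(np.uint8); n,l,st,c=cv2.connectedComponentsWithStats(m)
    i=l[seed[1],seed[0]]; print('stat',st[i])
    cs=cv2.findContours((l==i).astype(np.uint8),cv2.RETR_EXTERNAL,cv2.CHAIN_APPROX_NONE)[0][0][:,0,:]
    w=np.array([fz(d,u,v,z)[:2] for u,v in cs])
    r=cv2.minAreaRect((w*1000).astype(np.float32)); print(r); return r
E
python3 - <<'E'
from h import *
go(); cap('wrist','w9')
E
```

```text
t 11.07 tcp [ 0.6315 -0.0029  0.1584] F [-0.17 -0.89 -0.85] w 1.001
yaw 0.05 tilt z [-3.2e-03  1.0e-04 -1.0e+00]
```

View pics/w9.png

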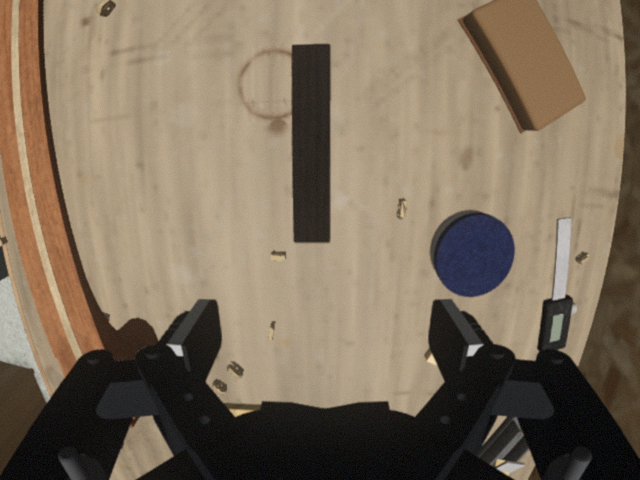

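Run:
```python
from blk import *
r=blank('w9',.01,(311,140))
go([r[0][0]/1000,r[0][1]/1000,.05],0)
```

```text
stat [ 292   44   38  198 7352]
((619.4144287109375, 60.466758728027344), (28.843538284301758, 157.76499938964844), 0.11290490627288818)
t 11.12 tcp [ 0.6316 -0.0028  0.1582] F [-1.12 -0.58 -0.26] w 0.998
yaw 0.06 tilt z [-3.4e-03  1.0e-04 -1.0e+00]
shift now [ 0.0633 -0.0117  0.1083]
turn [-0.19 -0.01  0.06] shift after turn [ 0.0633 -0.0122  0.1082]
```

>>> {"op": "send_rows", "data": {
  "moves": [0.055, 0.032, -0.006, 0.05, 0, 0, 0, 0.055, 0.0313, -0.006, 0.04, 0, 0, 0, 0.055, 0, 0, 0.03, 0, 0, 0, 0.055, 0, 0, 0.02, 0, 0, 0, 0.055, 0, 0, 0, 0, 0, 0, 0.055, 0, 0, 0, 0, 0, 0, 0.055, 0, 0, 0, 0, 0, 0]
}}

```text
clock: 12.0
ee_pos: [0.6218, 0.06, 0.021]
ee_rot: [2.22, 2.221, 0.002]
force: [0.8, -0.4, -1.4]
gripper_width: 0.644
```

Run:
```python
from h import *
go([.6194,.0605,.0015],0)
```

```text
t 12.0 tcp [0.6218 0.06   0.021 ] F [ 0.78 -0.38 -1.35] w 0.644
yaw 0.01 tilt z [ 1.9e-03  2.0e-04 -1.0e+00]
shift now [ 0.0005 -0.0024  0.0195]
turn [ 0.11 -0.01  0.01] shift after turn [ 0.0005 -0.0024  0.0195]
```

>>> {"op": "send_rows", "data": {
  "moves": [0.055, 0, -0.002, 0.01, 0, 0, 0, 0.055, 0, 0, 0.007, 0, 0, 0, 0.055, 0, 0, 0, 0, 0, 0, 0.055, 0, 0, 0, 0, 0, 0]
}}

```text
clock: 12.5
ee_pos: [0.6188, 0.0599, 0.0028]
ee_rot: [-2.221, -2.222, 0.0]
force: [-0.2, -0.4, 0.2]
gripper_width: 0.645
```

Run:
```python
from h import *
go([.6194,.0605,.0015],0); cap('wrist','w10')
```

```text
t 12.5 tcp [0.6188 0.0599 0.0028] F [-0.21 -0.41  0.22] w 0.645
yaw 0.02 tilt z [-1.e-04 -0.e+00 -1.e+00]
shift now [0.0006 0.0006 0.0013]
turn [-0.01  0.    0.02] shift after turn [0.0006 0.0006 0.0013]
```

View pics/w10.png

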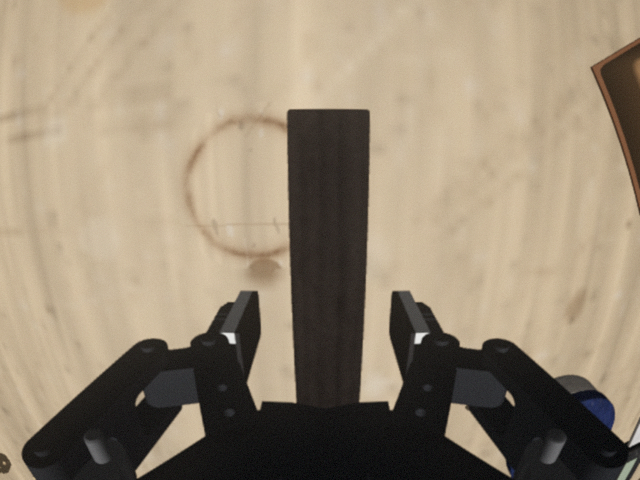

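The blank (cols 288–370) is centred between the pads. Going 2 mm lower and gripping.

>>> {"op": "send_rows", "data": {
  "moves": [0.055, 0, 0, 0.0015, 0, 0, 0, 0.02, 0, 0, 0, 0, 0, 0, 0.02, 0, 0, 0, 0, 0, 0, 0.02, 0, 0, 0, 0, 0, 0, 0.02, 0, 0, 0, 0, 0, 0],
  "newtons": 50
}}

```text
clock: 13.18
ee_pos: [0.6192, 0.06, 0.0018]
ee_rot: [2.221, 2.221, 0.001]
force: [-0.3, -0.6, 2.9]
gripper_width: 0.332
```

>>> {"op": "send_rows", "data": {
  "moves": [0.02, 0, 0, -0.015, 0, 0, 0, 0.02, 0, 0, -0.03, 0, 0, 0, 0.02, 0, 0, -0.04, 0, 0, 0, 0.02, 0, 0, -0.04, 0, 0, 0, 0.02, 0, 0, 0, 0, 0, 0, 0.02, 0, 0, 0, 0, 0, 0]
}}

```text
clock: 13.92
ee_pos: [0.6184, 0.0599, 0.1263]
ee_rot: [-2.221, -2.222, 0.001]
force: [1.1, 0.1, -1.5]
gripper_width: 0.332
```

Run:
```python
from h import *
go([.558,-.309,.12],1.3); cap('wrist','w11'); cap('side','s4')
im=np.hstack([cv2.resize(cv2.imread('pics/s4.png')[120:360,220:540],(400,300)),cv2.resize(cv2.imread('pics/w11.png'),(400,300))]);cv2.imwrite('pics/v4.png',im)
```

```text
t 13.93 tcp [0.6184 0.0599 0.1263] F [ 1.11  0.09 -1.52] w 0.332
yaw 0.02 tilt z [-5.e-04 -1.e-04 -1.e+00]
shift now [-0.3689 -0.0605  0.0064]
turn [-0.03  0.   -1.28] shift after turn [-0.3674 -0.0687  0.0063]
```

View pics/v4.png

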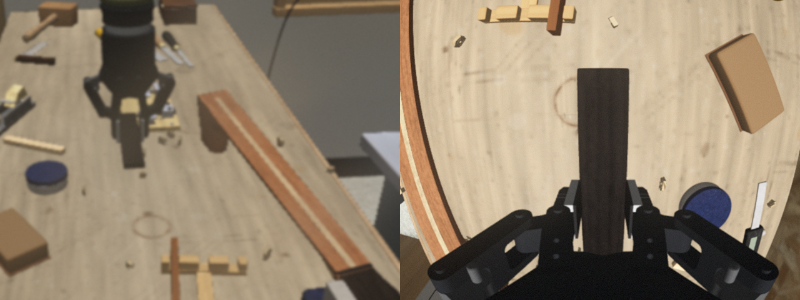

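>>> {"op": "send_rows", "data": {
  "moves": [0.02, -0.03, 0, -0.015, 0, 0, 0, 0.02, -0.055, -0.004, 0, 0, 0, 0, 0.02, -0.055, -0.006, 0, 0, 0, 0, 0.02, -0.055, -0.01, 0, 0, 0, 0, 0.02, -0.055, -0.013, 0, 0, 0, 0, 0.02, -0.055, -0.013, 0, 0, 0, 0, 0.02, -0.04, -0.01, 0, 0, 0, 0, 0.02, -0.0239, -0.0045, 0, 0, 0, -1.3]
}}

```text
clock: 15.02
ee_pos: [0.5566, -0.3107, 0.1396]
ee_rot: [-2.196, -2.243, 0.002]
force: [0.8, 0.6, -0.8]
gripper_width: 0.334
```

>>> {"op": "send_rows", "data": {
  "moves": [0.02, 0, 0, 0.02, 0, 0, 0, 0.02, 0, 0, 0, 0, 0, 0, 0.02, 0, 0, 0, 0, 0, 0, 0.02, 0, 0, 0, 0, 0, 0]
}}

```text
clock: 15.52
ee_pos: [0.5589, -0.3086, 0.1219]
ee_rot: [2.194, 2.247, 0.0]
force: [0.5, -0.2, -0.5]
gripper_width: 0.33
```

Run:
```python
from h import *
go([.558,-.309,.04],1.3); cap('wrist','w12')
```

```text
t 15.53 tcp [ 0.5589 -0.3086  0.1219] F [ 0.54 -0.24 -0.5 ] w 0.33
yaw 1.36 tilt z [ 6.e-04 -3.e-04 -1.e+00]
shift now [-0.0003 -0.001   0.0819]
turn [0.03 0.02 0.06] shift after turn [-0.0003 -0.0009  0.0819]
```

View pics/w12.png

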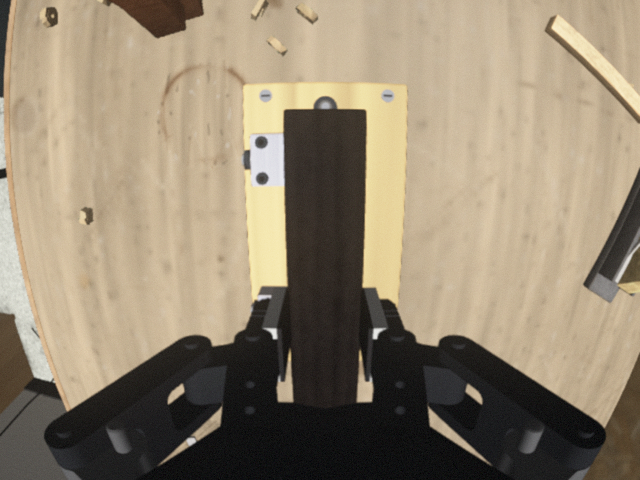

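Run:
```python
from h import *
d=np.load('pics/w12.npz')
for n,p,z in [('s1',(265.5,95.5),.012),('s2',(388,95.5),.012),('endpin',(325,104),.022),('blk endL',(284.5,110),.131),('blk endR',(366.5,110),.131),('L2',(287,270),.131),('R2',(363,270),.131),('cornTL',(243.5,85),.012),('cornTR',(407.5,85),.012)]: print(n,fz(d,*p,z)[:2].round(4))
```

```text
s1 [ 0.5165 -0.2121]
s2 [ 0.5986 -0.2101]
endpin [ 0.5565 -0.2186]
blk endL [ 0.5424 -0.2296]
blk endR [ 0.5713 -0.2289]
L2 [ 0.5435 -0.2893]
R2 [ 0.5727 -0.2886]
cornTL [ 0.5012 -0.2044]
cornTR [ 0.6118 -0.2018]
```

>>> {"op": "send_rows", "data": {
  "moves": [0.02, 0, 0, 0.03, 0, 0, 0, 0.02, 0, 0, 0.03, 0, 0, 0, 0.02, 0, 0, 0.02, 0, 0, 0, 0.02, 0, 0, 0.01, 0, 0, 0, 0.02, 0, 0, 0, 0, 0, 0, 0.02, 0, 0, 0, 0, 0, 0, 0.02, 0, 0, 0, 0, 0, 0]
}}

```text
clock: 16.45
ee_pos: [0.5593, -0.3094, 0.0326]
ee_rot: [2.194, 2.245, 0.001]
force: [-0.3, 0.8, -0.2]
gripper_width: 0.33
```

Run:
```python
from h import *
go([.558,-.309,.03],1.3); cap('wrist','w13')
```

```text
t 16.45 tcp [ 0.5593 -0.3094  0.0326] F [-0.32  0.8  -0.21] w 0.33
yaw 1.32 tilt z [ 0.0018 -0.001  -1.    ]
shift now [ 0.0004 -0.0013  0.0026]
turn [0.1  0.06 0.02] shift after turn [ 0.0004 -0.0013  0.0026]
```

View pics/w13.png

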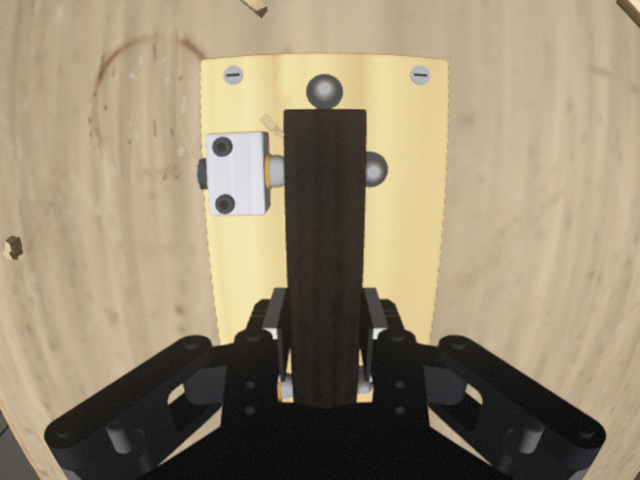

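Run:
```python
from h import *
d=np.load('pics/w13.npz')
im=d['frame'][80:130,:,:].mean(2)
for r in (91,125,150,169,190): print(r,d['frame'][r,275:400].mean(1).astype(int).tolist() if r in(91,169) else '')
f=lambda n,p,z:print(n,fz(d,*p,z)[:2].round(4))
f('pinR',(388,169),.021)
for r in (125,150,169,190,230):
    x=d['frame'][r].mean(1); 
    g=np.nonzero(x[270:400]<75)[0]; a,b=270+g.min(),270+g.max(); print(r,a,b); f('L',(a-.5,r),.041); f('R',(b+.5,r),.041)
f('endpinL',(306,91),.021);f('endpinR',(343,91),.021);f('blk end',(325,109),.041);f('endpin bottom',(325,110),.021);f('endpin top',(325,73),.021)
for p in [(233,75),(420.5,75)]: f('screw',p,.012)
f('nose tip?',(270,171),.0195)
```

```text
91 [193, 192, 195, 196, 202, 203, 200, 206, 207, 207, 207, 212, 209, 211, 209, 210, 210, 209, 208, 211, 206, 210, 208, 208, 209, 207, 209, 209, 207, 207, 190, 124, 85, 82, 80, 83, 83, 89, 96, 109, 121, 129, 143, 153, 172, 178, 176, 179, 179, 178, 180, 181, 182, 181, 173, 153, 140, 130, 119, 109, 95, 88, 85, 79, 81, 80, 84, 108, 168, 188, 197, 195, 193, 193, 195, 190, 192, 192, 192, 187, 191, 188, 190, 188, 186, 188, 190, 187, 188, 191, 192, 196, 198, 197, 197, 198, 201, 202, 203, 207, 203, 203, 207, 206, 208, 210, 210, 210, 209, 208, 210, 208, 206, 207, 207, 208, 205, 204, 206, 204, 200, 207, 205, 201, 200]
125 
150 
169 [185, 186, 186, 185, 182, 184, 184, 177, 139, 84, 55, 47, 49, 56, 49, 53, 53, 51, 48, 47, 51, 49, 47, 47, 48, 44, 43, 46, 43, 44, 42, 43, 38, 42, 44, 41, 42, 46, 44, 40, 45, 35, 40, 39, 44, 41, 44, 42, 45, 41, 45, 38, 45, 41, 44, 39, 40, 48, 40, 43, 37, 38, 45, 37, 44, 45, 40, 39, 44, 43, 44, 47, 42, 46, 50, 48, 47, 49, 50, 45, 54, 45, 45, 51, 44, 48, 44, 51, 50, 54, 71, 110, 146, 166, 172, 180, 183, 180, 180, 181, 179, 185, 184, 177, 156, 140, 126, 106, 95, 88, 83, 87, 116, 179, 206, 205, 206, 203, 204, 203, 206, 204, 202, 198, 199]
190 
pinR [ 0.5838 -0.2524]
125 284 365
L [ 0.5425 -0.2357]
R [ 0.5715 -0.235 ]
150 285 365
L [ 0.5429 -0.2447]
R [ 0.5718 -0.244 ]
169 285 365
L [ 0.543  -0.2516]
R [ 0.5721 -0.2509]
190 285 364
L [ 0.543  -0.2592]
R [ 0.5721 -0.2586]
230 286 363
L [ 0.5433 -0.2743]
R [ 0.5724 -0.2737]
endpinL [ 0.5492 -0.2211]
endpinR [ 0.5642 -0.2207]
blk end [ 0.557  -0.2297]
endpin bottom [ 0.5571 -0.2288]
endpin top [ 0.5567 -0.2134]
screw [ 0.5165 -0.2122]
screw [ 0.5985 -0.2102]
nose tip? [ 0.5346 -0.2546]
```

Blank is 0.4 mm short of the locating pins and centred between the end pins (top end at (325,109), end pin at (325,91)). Lowering in steps and watching the force.

>>> {"op": "send_rows", "data": {
  "moves": [0.02, 0, 0, 0.003, 0, 0, 0, 0.02, 0, 0, 0.003, 0, 0, 0, 0.02, 0, 0, 0.002, 0, 0, 0, 0.02, 0, 0, 0, 0, 0, 0]
}}

```text
clock: 17.0
ee_pos: [0.5595, -0.3092, 0.0236]
ee_rot: [2.194, 2.246, 0.002]
force: [2.1, 0.2, -0.6]
gripper_width: 0.335
```

>>> {"op": "send_rows", "data": {
  "moves": [0.02, 0, 0, 0.002, 0, 0, 0, 0.02, 0, 0, 0.002, 0, 0, 0, 0.02, 0, 0, 0, 0, 0, 0]
}}

```text
clock: 17.38
ee_pos: [0.5586, -0.309, 0.0191]
ee_rot: [2.196, 2.247, 0.0]
force: [3.7, -0.1, -1.0]
gripper_width: 0.329
```

Run:
```python
from h import *
go([.558,-.309,.0178],1.3)
```

```text
t 17.38 tcp [ 0.5586 -0.309   0.0191] F [ 3.7  -0.14 -1.03] w 0.329
yaw 1.32 tilt z [ 2.e-04  1.e-04 -1.e+00]
shift now [-0.     -0.0006  0.0013]
turn [ 0.01 -0.01  0.02] shift after turn [-0.     -0.0006  0.0013]
```

>>> {"op": "send_rows", "data": {
  "moves": [0.02, 0, 0, 0.0015, 0, 0, 0, 0.02, 0, 0, 0.001, 0, 0, 0, 0.02, 0, 0, 0.001, 0, 0, 0, 0.02, 0, 0, 0, 0, 0, 0]
}}

```text
clock: 17.88
ee_pos: [0.5588, -0.309, 0.0177]
ee_rot: [2.195, 2.246, 0.001]
force: [1.7, 2.2, 9.2]
gripper_width: 0.331
```

Run:
```python
from h import *
go([.558,-.309,.0178],1.3); cap('wrist','w14'); cap('side','s5');cap('scene','c5')
im=np.hstack([cv2.resize(cv2.imread('pics/s5.png')[150:270,260:420],(400,300)),cv2.resize(cv2.imread('pics/w14.png'),(400,300))]);cv2.imwrite('pics/v5.png',im)
```

```text
t 17.88 tcp [ 0.5588 -0.309   0.0177] F [1.67 2.17 9.2 ] w 0.331
yaw 1.32 tilt z [ 1.2e-03 -4.0e-04 -1.0e+00]
shift now [ 0.     -0.0008 -0.0001]
turn [0.07 0.03 0.02] shift after turn [ 0.     -0.0008 -0.0001]
```

View pics/v5.png

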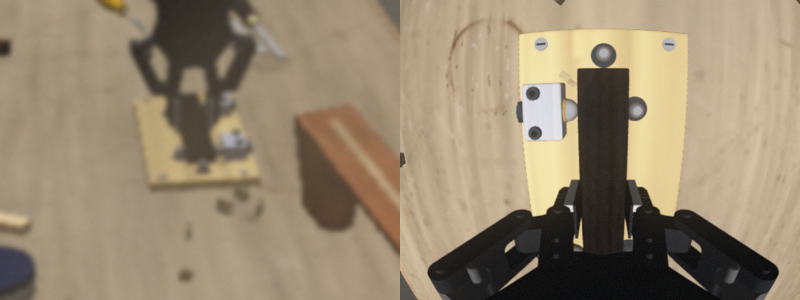

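>>> {"op": "send_rows", "data": {
  "moves": [0.02, 0, 0, 0.001, 0, 0, 0, 0.02, 0, 0, 0, 0, 0, 0, 0.02, 0, 0, -0.001, 0, 0, 0, 0.055, 0, 0, 0, 0, 0, 0, 0.055, 0, 0, 0, 0, 0, 0, 0.055, 0, 0, 0, 0, 0, 0, 0.055, 0, 0, -0.02, 0, 0, 0, 0.055, 0, 0, -0.05, 0, 0, 0]
}}

```text
clock: 19.02
ee_pos: [0.5556, -0.3076, 0.0832]
ee_rot: [-2.19, -2.241, 0.004]
force: [-0.1, -0.5, -0.3]
gripper_width: 0.649
```

>>> {"op": "send_rows", "data": {
  "moves": [0, -0.06, 0, -0.05, 0, 0, 0, 0, 0, 0, -0.06, 0, 0, 0, 0, 0, 0, 0, 0, 0, 0, 0, 0, 0, 0, 0, 0, 0]
}}

```text
clock: 19.52
ee_pos: [0.5591, -0.3568, 0.1854]
ee_rot: [-2.195, -2.246, 0.0]
force: [-0.3, -0.3, -0.2]
gripper_width: 0.001
```

Run:
```python
from h import *
go(); cap('wrist','w15')
```

```text
t 19.52 tcp [ 0.5591 -0.3568  0.1854] F [-0.34 -0.3  -0.16] w 0.001
yaw 1.31 tilt z [-8.e-04  4.e-04 -1.e+00]
```

View pics/w15.png

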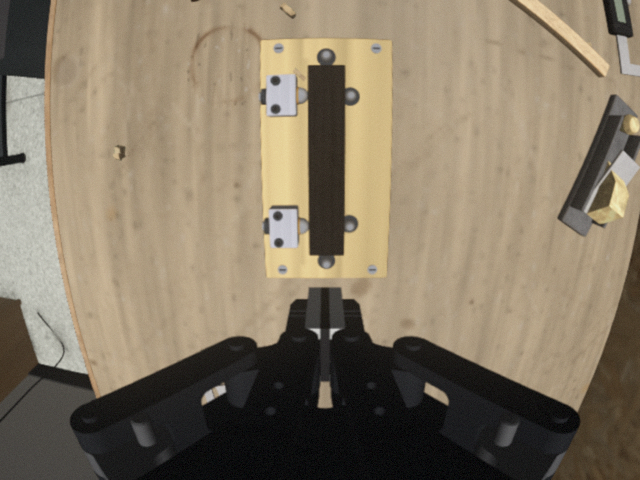

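Run:
```python
from h import *
d=np.load('pics/w15.npz'); im=d['frame']; g=im.mean(2)
f=lambda n,p,z:print(n,p,fz(d,*p,z)[:2].round(4))
for r in (72,96,130,160,200,225,248):
    k=np.nonzero((g[r,295:350]<70))[0]
    a,b=295+k.min(),295+k.max(); L=fz(d,a-.5,r,.026);Rr=fz(d,b+.5,r,.026); print(r,a,b,L[:2].round(4),Rr[:2].round(4),'mid',((L+Rr)/2)[:2].round(4),'w',np.linalg.norm(L-Rr).round(4))
f('endT',(327,65),.026); f('endB',(326,255),.026)
for p in [(278.5,48.5),(376,48.5),(283,270),(372.5,270)]: f('s',p,.012)
f('ep+',(326.5,57),.021); f('ep-',(326.5,262),.021)
cv2.imwrite('pics/w15z.png',cv2.resize(im[35:280,250:400],None,fx=2.4,fy=2.4,interpolation=cv2.INTER_CUBIC)[:,:,::-1])
```

```text
72 309 344 [ 0.5428 -0.2358] [ 0.5714 -0.2351] mid [ 0.5571 -0.2354] w 0.0286
96 308 344 [ 0.5425 -0.2556] [ 0.5719 -0.2549] mid [ 0.5572 -0.2553] w 0.0294
130 309 343 [ 0.5438 -0.2833] [ 0.5718 -0.2826] mid [ 0.5578 -0.283 ] w 0.028
160 309 343 [ 0.5442 -0.3077] [ 0.5725 -0.307 ] mid [ 0.5584 -0.3073] w 0.0283
200 309 343 [ 0.5447 -0.3407] [ 0.5735 -0.34  ] mid [ 0.5591 -0.3403] w 0.0288
225 309 344 [ 0.545  -0.3619] [ 0.5751 -0.3612] mid [ 0.5601 -0.3616] w 0.0301
248 310 342 [ 0.5461 -0.3821] [ 0.5742 -0.3814] mid [ 0.5601 -0.3818] w 0.0281
endT (327, 65) [ 0.5574 -0.2297]
endB (326, 255) [ 0.5603 -0.388 ]
s (278.5, 48.5) [ 0.5164 -0.2125]
s (376, 48.5) [ 0.5981 -0.2105]
s (283, 270) [ 0.5215 -0.4082]
s (372.5, 270) [ 0.6032 -0.4063]
ep+ (326.5, 57) [ 0.5568 -0.2219]
ep- (326.5, 262) [ 0.5609 -0.3962]
```

View pics/w15z.png

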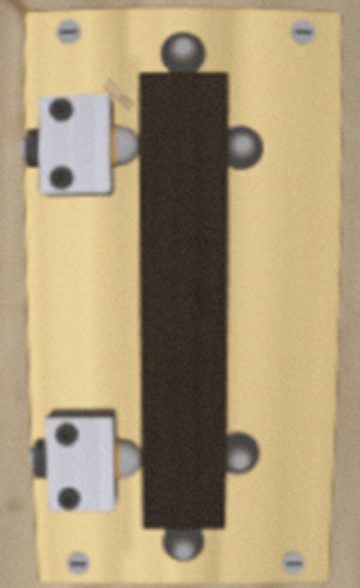

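Run:
```python
from h import *
go([.5577,-.274,.05],1.3)
```

```text
t 19.57 tcp [ 0.5586 -0.3563  0.1843] F [-0.36  0.51 -0.39] w -0.0
yaw 1.32 tilt z [-0.0026  0.0016 -1.    ]
shift now [0.0821 0.0014 0.1344]
turn [-0.15 -0.09  0.02] shift after turn [0.0823 0.001  0.1343]
```

>>> {"op": "send_rows", "data": {
  "moves": [0, 0.04, 0, 0.04, 0, 0, 0, 0, 0.042, 0, 0.04, 0, 0, 0, 0, 0, 0, 0.035, 0, 0, 0, 0, 0, 0, 0.027, 0, 0, 0, 0, 0, 0, 0, 0, 0, 0, 0, 0, 0, 0, 0, 0, 0, 0, 0, 0, 0, 0, 0, 0]
}}

```text
clock: 20.45
ee_pos: [0.5586, -0.2756, 0.0451]
ee_rot: [2.195, 2.245, 0.001]
force: [-0.3, 0.1, 0.5]
gripper_width: -0.001
```

>>> {"op": "send_rows", "data": {
  "moves": [0, 0, 0, 0.008, 0, 0, 0, 0, 0, 0, 0.004, 0, 0, 0, 0, 0, 0, 0.002, 0, 0, 0, 0, 0, 0, 0.001, 0, 0, 0, 0, 0, 0, 0, 0, 0, 0]
}}

```text
clock: 21.08
ee_pos: [0.5577, -0.275, 0.0288]
ee_rot: [-2.196, -2.247, 0.0]
force: [-0.2, -0.0, 0.4]
gripper_width: 0.001
```

>>> {"op": "send_rows", "data": {
  "moves": [0, 0, 0, 0.002, 0, 0, 0, 0, 0, 0, 0.001, 0, 0, 0, 0, 0, 0, 0.001, 0, 0, 0, 0, 0, 0, 0, 0, 0, 0, 0, 0, 0, 0, 0, 0, 0]
}}

```text
clock: 21.7
ee_pos: [0.5578, -0.275, 0.0261]
ee_rot: [2.195, 2.246, 0.0]
force: [-2.0, 1.0, 7.4]
gripper_width: 0.001
```

Contact is at z = 26.1 mm against 26.0 mm expected, so this end is home. Now the other half.

>>> {"op": "send_rows", "data": {
  "moves": [0, 0, 0, -0.01, 0, 0, 0, 0, 0, 0, -0.01, 0, 0, 0, 0, -0.035, 0, 0, 0, 0, 0, 0, -0.035, 0, 0, 0, 0, 0, 0, 0, 0, 0.01, 0, 0, 0, 0, 0, 0, 0.007, 0, 0, 0, 0, 0, 0, 0, 0, 0, 0, 0, 0, 0, 0.001, 0, 0, 0]
}}

```text
clock: 22.7
ee_pos: [0.5594, -0.3442, 0.027]
ee_rot: [-2.194, -2.248, -0.0]
force: [-0.1, -0.4, 0.2]
gripper_width: 0.001
```

>>> {"op": "send_rows", "data": {
  "moves": [0, 0, 0, 0.001, 0, 0, 0, 0, 0, 0, 0.001, 0, 0, 0, 0, 0, 0, 0, 0, 0, 0, 0, 0, 0, 0, 0, 0, 0]
}}

```text
clock: 23.2
ee_pos: [0.5596, -0.3446, 0.0261]
ee_rot: [2.195, 2.247, 0.001]
force: [-0.9, 1.5, 5.0]
gripper_width: 0.001
```

Both halves contact at 26.1 mm, so the blank is level and home. Retreating for a last look.

>>> {"op": "send_rows", "data": {
  "moves": [0, 0, 0, -0.02, 0, 0, 0, 0, 0, 0, -0.05, 0, 0, 0, 0, -0.03, 0, -0.05, 0, 0, 0, 0, -0.03, 0, -0.05, 0, 0, 0, 0, 0, 0, 0, 0, 0, 0, 0, 0, 0, 0, 0, 0, 0, 0, 0, 0, 0, 0, 0, 0]
}}

```text
clock: 24.08
ee_pos: [0.5597, -0.4035, 0.1929]
ee_rot: [-2.192, -2.245, 0.001]
force: [-0.3, -0.1, -0.2]
gripper_width: 0.001
```

Run:
```python
from h import *
go(); cap('wrist','w16'); cap('scene','c6'); cap('side','s6')
im=np.vstack([np.hstack([cv2.resize(cv2.imread('pics/c6.png'),(400,300)),cv2.resize(cv2.imread('pics/s6.png'),(400,300))]),np.hstack([cv2.resize(cv2.imread('pics/w16.png'),(400,300)),cv2.resize(cv2.imread('pics/s6.png')[175:235,300:380],(400,300),interpolation=cv2.INTER_CUBIC)])]);cv2.imwrite('pics/v6.png',im)
```

```text
t 24.07 tcp [ 0.5597 -0.4035  0.1929] F [-0.3  -0.06 -0.19] w 0.001
yaw 1.36 tilt z [-0.0031  0.0024 -1.    ]
```

View pics/v6.png

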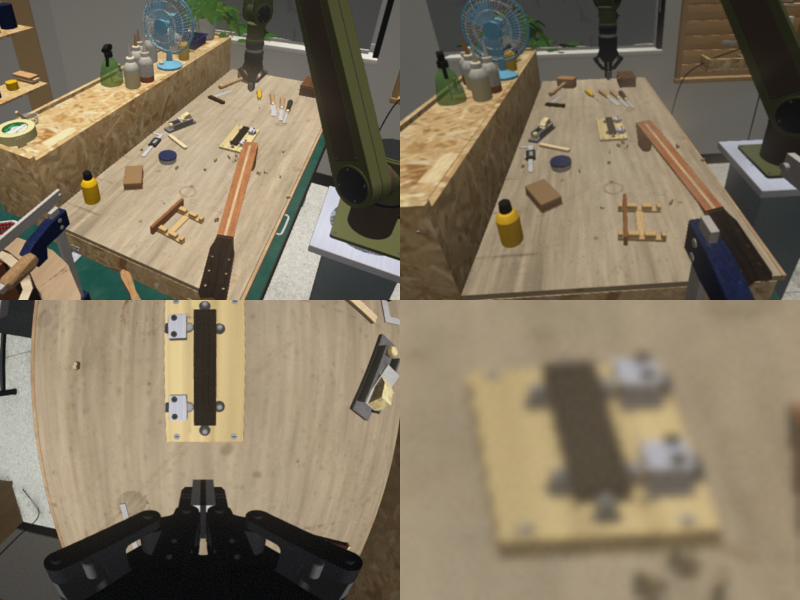

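The blank sits between the pins and the plungers. The brown blank, tin and sanding block look unmoved, and the arm is clear. Handing in.

Run:
```python
from h import *
print(robot.finish_job()); print(sense()['clock'])
```

```text
the job is handed in; nothing more can be done
None
the job is handed in; nothing more can be done
```

The ebony blank is seated in the drilling fixture, and I handed the job in at about 24 s. No verdict was reported.

**What I did:** I lifted the blank from the rack, stood it on its long edge on the bare worktop and let go. I then tipped it flat with one finger and checked it in the wrist camera. Next I gripped it by its long sides, lowered it between the pins and plungers, and pressed it to about 9 N while gripped, then 1 mm further without reading the force. After releasing it, I pressed each half with the shut fingers.

**Last checks:**
- **Home and level:** both halves met the fingers at z = 26.1 mm, against 26.0 mm expected, at 5 to 7 N.
- **Square:** the wrist view showed the blank square to the fixture to about 0.2° and centred between the end pins to about 1 mm.
- **Bystanders:** the brown blank is still in the rack. By eye in the final pictures, the tin and sanding block are where they were. I did not measure them. The arm is clear of everything.

**Checks that disagreed:**
- **Position against the locating pins:** seen from above, the blank's centre came out about 0.2 mm short of the fixture axis by the pins, but 1.2 mm short by the base screws. Both are within the ±2 mm allowed and the roughly 2 mm camera calibration.
- **Pin size:** the pins looked about 15 mm across in the wrist view instead of the stated 10 mm, so I used only their centres.

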